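# Unlock the seed box and hold the key turned

### The arm

A 7-joint arm with a two-finger parallel gripper is mounted at the origin on the work surface. World frame = base frame: x ahead of the robot, y to its left, z up, the work surface at z = 0. Lengths are in mm, angles in rad, forces in N, time in s.
With the tool pointing down it reaches from about 400 to 875 mm from the base axis. Payload 4.4 kg.
Tool frame: the origin (TCP) lies at the very end of the fingers, on their centre line; the grasp point (between the pads) lies 19 mm behind it; z points along the fingers, x is the direction in which the jaws open and shut, and the axes are right-handed (so a half turn about z gives the same grasp; the last joint's range is limited). The gripper opens to 85 mm and grips with 20 to 120 N. Pads are 22 mm wide; open, the fingers measure 114 mm over their backs; the gripper's body (76 mm by 85 mm) begins 54 mm behind the grasp point. The pads swing forward as they close: fully open they stand 13 mm farther back than shut.
Start: joints at [1.254, 0.628, 0.038, 1.517, -0.027, 0.996, -0.02], TCP at [161.344, -629.671, 231.313] pointing down, gripper open.
Joint ranges: [-3.06, 3.06], [-0.37, 2.12], [-1.25, 1.32], [0.18, 2.47], [-1.1, 4.24], [0.23, 1.98], [-2.94, 2.94]. Speed limits (rad/s): [2.57, 2.57, 3.14, 3.14, 3.14, 3.14, 3.14].

### API

Orientations are given as [roll, pitch, yaw] about the fixed x, y, z axes, in that order (R = Rz(yaw) Ry(pitch) Rx(roll)).
In Python, from cell import * gives the robot as it stands. The module is installed in compiled form; this text tells all that it offers.
- The arm moves only by the tool play_rows, never from a script. Its argument "targets" is a list of rows, each an object with "slide": the shift along the tool's x, y, z in mm, a list of three; "turn": the turn, a rotation vector about the tool's x, y, z in degrees, a list of three; "hand": the finger opening in mm, from 0 to 85.4. A call has 1 to 5 rows; each row shifts and turns the commanded pose from where the row before left it, along the tool's axes as they then stand; what a row does not reach is not made up. A row lasts 1/8 s, in which the tool goes at most 62.5 mm and 10.7 degrees, less where a joint would pass 70% of its speed; a pose out of reach is approached as far as the arm can. A call is refused whole if a number of a shift passes 62.5 or a number of a turn 10.7, either way. A call with a gripper value outside its range is refused whole. The fingers move at their own pace and stop on an object; the grip force is fixed at half the most. Time passes only in rows, so rows that do not move let the fingers close. It gives the time, the measured TCP pose, the force and the opening at its end, in the units of the state.
- read_state(): the state, without advancing time (a new reading comes with each control period).
- get_image(name): name is "side" or "top" or "wrist"; returns (picture, depth): 384x512x3 uint8, blue, green, red; 384x512 float32, mm along the optical axis (not along the pixel's ray), 0 where there is no reading.
- calibration(name): a dict with "K" (3x3 intrinsics, pixels), "R" (3x3) and "t" (3): a world point X has camera coordinates R X + t. Camera axes: x right, y down, z forward; pixel columns grow to the right and rows downward; lengths in mm; the calibration is good to about 2 mm. A picture is of the moment at which its call begins: read the wrist's pose just before it. calibration takes no time and is no camera call; for the wrist camera it gives the pose at the moment of the call.
- finish_job(): hands the job in, once; it reports no verdict.
The state is a dict: "clock": time; "qpos": joint angles; "qd": joint speeds; "tau": joint torques, N m; "eef_pos": TCP position; "tool_rot": TCP orientation; "force": force on the tool from outside, world axes, zero at the start; "torque": the same for the moment, N m; "width": finger opening in mm.
Only numpy, scipy, OpenCV 4.12 (cv2) and the standard library are available. Lean on these libraries where they do the work, as an engineer would, in place of code of your own. Each camera call takes 0.05 s, during which the arm holds its last target.

### The job

Draw the box key (the one with the square bow) out of the key block, push it fully home in the lock on the ledge of the seed box, wiggling it past the sticky pins rather than forcing it, then turn it a quarter turn clockwise as far as it will go, so that the lid lifts ajar. The lock springs back, so finish while still gripping the key and holding it turned. Leave the round-bowed shed key in its slot, and do not shift the other things on the bench.

Things in the scene. Friction and masses are not known exactly. Their poses are not given: they have to be found in the camera images.
- box_key_grip (a point): Centre of the square bow of the steel box key, which stands upright in a slot of the key block. z up along the shank, x along the bow's width, y across its thickness. Bow 32 (x) x 8 (y) x 34 (z) mm: pinch its flat +-y sides. Below the bow 8 mm of bare shank, then a collar 15 mm across, 4 mm high, whose underside (the shoulder) lies 29 mm below this point. The tip lies 54 mm below it. 60 g.
- box_key: Box key, origin at the centre of its shoulder, axes as at its bow. Below the shoulder 17 mm of round shank 5 mm thick, then the bit, a plate 18 (x) x 5 (y) mm and 5 mm high, ending in a lead-in 6 x 3 mm and 3 mm high; tip 25 mm below the shoulder. Symmetric: it fits either way round.
- shed_key_grip (a point): Centre of the round bow (disc 34 mm across, 8 mm thick) of the shed key, alike in all else, standing in the block's other slot. Leave it there.
- key_block: Fixed pale wooden block 150 (x) x 56 (y) x 40 (z) mm, origin under its centre, with two slots 20 (x) x 7 (y) mm, 27 mm deep, in its top at x = -45 and +45 mm. Which key is in which slot varies. A key's shoulder rests on the block's top, its bow's width along the block's x; it must rise 25 mm to clear the slot.
- seed_box: Fixed wooden seed box 240 (x) x 220 (y) mm, origin under its centre, x from its front to its lid. In front a ledge 90 mm high and 105 mm deep that holds the lock, behind it the lid. The lock's axis lies 52 mm behind the front face and 52 mm before the lid's front edge.
- lock_mouth (a point): Centre of the keyway at the top of the steel lock plate (60 x 46 mm, 92 mm above the bench). Axes as the box's. The keyway is a slot 20 (x) x 7 (y) mm, 1 mm chamfer, through the fixed plate, 14 mm thick; below is the plug with a like slot. Fully home, the key's shoulder lies on the plate (bow centre 29 mm above this point); only then, its bit below the plate, will it turn.
- lock_pins (a point): Midway between the lock's two sticky ball pins (8 mm balls), 7 mm below the keyway's mouth, on the lock's axis. Sprung, with dry friction, they stand 3.8 mm into the slot at x +6.5 mm from its +y side and at x -6.5 mm from its -y side, met 4 to 7 mm deep. Straight pushing jams (30 to 80 N, too much); pressing lightly while turning the key 0.1 rad to and fro (all its play) walks it past with 10 to 20 N.
- lock_plug (a joint): Turn of the plug: 0 in line with the keyway, positive clockwise seen from above, stop at 1.45 rad. It springs back: about 0.05 N m at the start, under 0.25 N m at the stop, lid included. With the slot's play the key turns up to 0.12 rad farther than the plug.
- lid (a joint): Opening of the wooden lid (135 mm deep, 10 mm thick, top 101 mm above the bench when shut), hinged at the back of the box: 0 shut. The plug lifts it as it turns, to about 0.25 rad (front edge 33 mm up) at the plug's stop; nothing else opens it.
- clay_pot: Terracotta pot, 120 mm across, 110 mm high, origin under its centre. Bystander.
- trowel: Red plastic trowel lying flat, 315 mm long (x), 60 mm wide, 28 mm high, origin on the bench under its middle. Bystander.
- bulb_planter: Standing steel bulb planter, 64 mm across, 207 mm high with its wooden cross handle 110 mm long; origin under its centre. Bystander.
- dome: Clear plastic propagation dome 260 x 180 x 106 mm, origin under its centre. Bystander.
- twine: Twine spool, 52 mm across, 60 mm high, origin under its centre. Bystander.
- label_cup: White ceramic cup, 66 mm across, 80 mm high, origin under its centre. Bystander.
- feed_jar: Amber glass jar with a dark lid, 70 mm across, 100 mm high, origin under its centre. Bystander.
There are look-alikes about, which are no part of the job. What is meant by the key_block is not red, and is the larger of those in its own colour.

How it is judged:
By the outcome, as a careful person would: the job done as asked, in the order asked, and still so for the second after the job is handed in, while the arm keeps its last pose, push and grip.
It also fails if it takes over 56 s, if anything falls off the work surface, if the arm or the gripper's body presses on something with over 40 N, if the wrist force passes 120 N, or if a joint passes its speed limit or range.

## Working session

There is one attempt and no reset: what is moved stays moved. The work goes in short steps, Python scripts to look and compute and a tool call to move; the robot and the scene stay as the last step left them, time stands still between calls to the robot, and variables do not carry over. Pictures are saved under pics/ and viewed, and the job is handed in when it is done.

Besides the shell and the picture viewer there is one more tool, called after "Call:" as a command line: name --argument value ..., lists and objects as JSON in quotes. play_rows: Moves the arm, as the interface text tells. Its arguments: {"type":"object","properties":{"targets":{"type":"array"}},"required":["targets"]}

```bash
mkdir -p pics
python3 - <<'E'
from cell import *
import cv2,numpy as np
s=read_state();print({k:np.round(v,3).tolist() for k,v in s.items()})
for n in ["side","top","wrist"]:
    c=calibration(n);print(n,np.round(c["K"],1).tolist(),np.round(c["R"],3).tolist(),np.round(c["t"],1).tolist())
    p,d=get_image(n);cv2.imwrite(f"pics/{n}0.png",p);np.save(f"pics/{n}0.npy",d)
    np.savez(f"pics/{n}0c.npz",**c)
E
```

```text
{'clock': 0.0, 'qpos': [1.254, 0.629, 0.038, 1.518, -0.027, 0.996, -0.02], 'qd': [-0.002, -0.003, -0.003, 0.002, -0.0, 0.0, -0.002], 'tau': [-0.0, -56.341, 1.227, -19.345, 0.011, 0.01, -0.0], 'eef_pos': [161.199, -629.07, 230.406], 'tool_rot': [3.142, 0.002, -1.32], 'force': [0.377, 0.293, -0.541], 'torque': [-0.012, 0.051, -0.012], 'width': 85.118}
side [[416.0, 0.0, 254.5], [0.0, 416.0, 188.4], [0.0, 0.0, 1.0]] [[-0.762, -0.648, -0.008], [-0.339, 0.408, -0.848], [0.552, -0.643, -0.53]] [406.3, 276.7, 894.2]
top [[396.5, 0.0, 252.5], [0.0, 396.5, 192.0], [0.0, 0.0, 1.0]] [[0.012, -1.0, -0.012], [-0.997, -0.01, -0.081], [0.081, 0.013, -0.997]] [-45.8, 545.2, 1377.1]
wrist [[292.9, 0.0, 257.9], [0.0, 292.9, 193.3], [0.0, 0.0, 1.0]] [[0.247, -0.969, -0.002], [-0.916, -0.234, 0.326], [-0.316, -0.079, -0.946]] [-647.9, -41.5, 381.2]
```

View pics/side0.png

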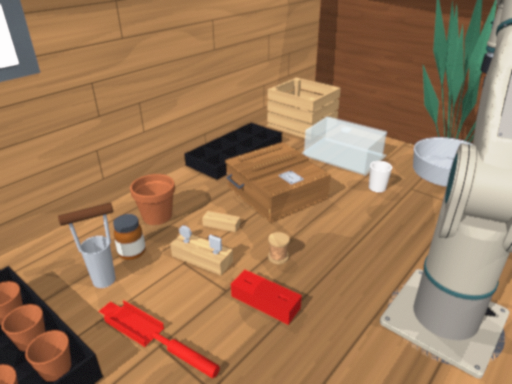

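View pics/top0.png

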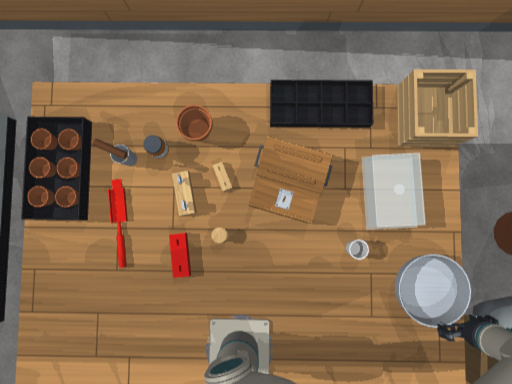

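View pics/wrist0.png

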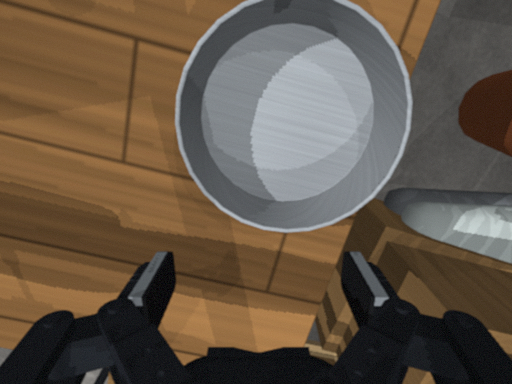

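```bash
cat > h.py <<'E'
import numpy as np,cv2
def load(n,i=0):
    c=dict(np.load(f"pics/{n}{i}c.npz"));return cv2.imread(f"pics/{n}{i}.png"),np.load(f"pics/{n}{i}.npy"),c
def world(u,v,d,c):
    p=np.array([(u-c["K"][0,2])/c["K"][0,0],(v-c["K"][1,2])/c["K"][1,1],1.0])*d
    return c["R"].T@(p-c["t"])
def proj(X,c):
    p=c["R"]@np.array(X,float)+c["t"]; p=c["K"]@p; return p[:2]/p[2]
def onz(u,v,z,c):
    o=-c["R"].T@c["t"]; r=c["R"].T@np.linalg.solve(c["K"],[u,v,1.0]); return o+r*(z-o[2])/r[2]
E
python3 - <<'E'
from h import *
p,d,c=load("side");a=cv2.resize(p[215:285,150:260],None,fx=6,fy=6,interpolation=cv2.INTER_CUBIC)
cv2.imwrite("pics/s_z.png",a)
p,d,c=load("top");a=cv2.resize(p[130:230,160:340],None,fx=4.4,fy=4.4,interpolation=cv2.INTER_CUBIC)
cv2.imwrite("pics/t_z.png",a)
for u,v in [(178,176),(188,210),(181,181),(184,206),(183,193),(284,199),(303,150)]: print(u,v,world(u,v,d[v,u],c).round(1),onz(u,v,40,c).round(1),onz(u,v,92,c).round(1))
E
```

```text
178 176 [593.2 213.7  78.5] [597.8 221.5  40. ] [591.6 210.9  92. ]
188 210 [479.3 183.9  37.8] [479.2 183.5  40. ] [477.5 174.4  92. ]
181 181 [577.5 205.4  66.4] [580.3 210.5  40. ] [574.7 200.4  92. ]
184 206 [491.1 189.9  82.4] [493.  197.8  40. ] [490.7 188.1  92. ]
183 193 [538.3 202.4  40.1] [538.3 202.4  40. ] [534.3 192.6  92. ]
284 199 [ 523.2 -151.8    7.9] [ 521.1 -149.7   40. ] [ 517.8 -146.2   92. ]
303 150 [ 682.1 -208.2  102.4] [ 694.  -215.4   40. ] [ 684.1 -209.4   92. ]
```

View pics/s_z.png

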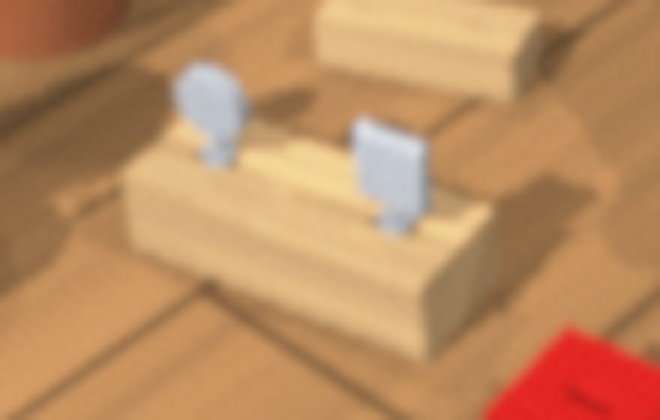

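View pics/t_z.png

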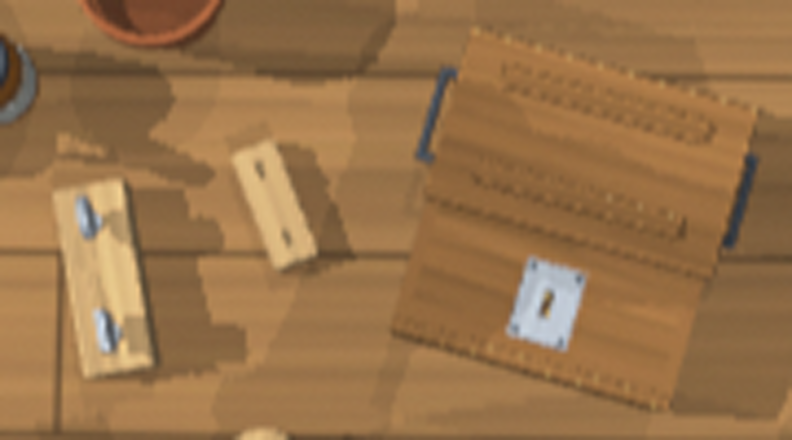

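```bash
cat >> h.py <<'E'
from scipy.spatial.transform import Rotation as Ro
def tool(s): return Ro.from_euler("xyz",s["tool_rot"]).as_matrix(), np.array(s["eef_pos"])
def plan(p0,y0,pts):
    """vertical tool; pts rows (x,y,z,yaw) -> slide, turn z deg"""
    p=np.array(p0,float);y=y0
    for q in pts:
        R=Ro.from_euler("xyz",[np.pi,0,y]).as_matrix()
        s=R.T@(np.array(q[:3])-p); dy=(q[3]-y)
        print(np.round(s,1).tolist(),[0,0,round(-np.degrees(dy),1)]); p=np.array(q[:3],float);y=q[3]
E
python3 - <<'E'
from h import *
from cell import *
s=read_state();R,p=tool(s);c=calibration("wrist")
C=-c["R"].T@c["t"];print("cam in tool",R.T@(C-p)); print("cam axes in tool (rows)\n",(c["R"]@R).round(3))
# lock angle estimates from top
_,d,c=load("top")
T=lambda x,y:(160+x/4.4-.4,130+y/4.4-.4)
q=[onz(*T(*k),92,c) for k in [(530,257),(586,272),(566,350),(507,333)]];q=np.array(q);print(q.round(1),q.mean(0))
print(np.degrees(np.arctan2(*(q[0]-q[3])[[1,0]])),np.degrees(np.arctan2(*(q[1]-q[2])[[1,0]])))
b=np.array([onz(*T(*k),40,c) for k in [(53,190),(124,178),(156,366),(86,379)]]);print(b.round(1),b.mean(0))
print(np.degrees(np.arctan2(*(b[0]-b[3])[[1,0]])),np.degrees(np.arctan2(*(b[1]-b[2])[[1,0]])))
E
```

```text
cam in tool [  -0.97515702  -84.17991767 -142.24786844]
cam axes in tool (rows)
 [[ 1.     0.001  0.   ]
 [-0.001  0.946 -0.325]
 [-0.     0.325  0.946]]
[[ 554.5 -132.8   92. ]
 [ 543.5 -175.5   92. ]
 [ 484.  -160.5   92. ]
 [ 496.4 -115.7   92. ]] [ 519.6188132  -146.13961766   92.        ]
-16.399864512199684 -14.10235307307018
[[608.9 244.1  40. ]
 [619.1 187.7  40. ]
 [469.8 158.7  40. ]
 [459.  213.8  40. ]] [539.21662927 201.09242229  40.        ]
11.433104879785757 10.99816457771085
```

Run:
```python
from h import *
n=15;pts=[]
for i in range(1,n+1):
    f=i/n;th=-1.32+f*(1.32-.274);r=649+f*(540-649);pts.append((r*np.cos(th),r*np.sin(th),231+f*9,-1.32+f*2.63))
plan([161.2,-629.3,231],-1.32,pts)
```

```text
[-9.4, -44.7, -0.6] [0, 0, np.float64(-10.0)]
[-4.1, -44.9, -0.6] [0, 0, np.float64(-10.0)]
[0.6, -44.6, -0.6] [0, 0, np.float64(-10.0)]
[5.1, -43.8, -0.6] [0, 0, np.float64(-10.0)]
[9.5, -42.5, -0.6] [0, 0, np.float64(-10.0)]
[13.7, -40.8, -0.6] [0, 0, np.float64(-10.0)]
[17.6, -38.7, -0.6] [0, 0, np.float64(-10.0)]
[21.3, -36.3, -0.6] [0, 0, np.float64(-10.0)]
[24.6, -33.5, -0.6] [0, 0, np.float64(-10.0)]
[27.6, -30.4, -0.6] [0, 0, np.float64(-10.0)]
[30.3, -27.1, -0.6] [0, 0, np.float64(-10.0)]
[32.5, -23.5, -0.6] [0, 0, np.float64(-10.0)]
[34.3, -19.8, -0.6] [0, 0, np.float64(-10.0)]
[35.7, -15.9, -0.6] [0, 0, np.float64(-10.0)]
[36.7, -12.0, -0.6] [0, 0, np.float64(-10.0)]
```

Call:
play_rows --targets '[{"slide": [-9,-45,-1],"turn": [0,0,-10],"hand": 85},{"slide": [-4,-45,-1],"turn": [0,0,-10],"hand": 85},{"slide": [1,-45,-1],"turn": [0,0,-10],"hand": 85},{"slide": [5,-44,0],"turn": [0,0,-10],"hand": 85},{"slide": [10,-42,0],"turn": [0,0,-10],"hand": 85}]'

```text
clock: 0.78
eef_pos: [348.4, -506.4, 234.1]
tool_rot: [-3.141, 0.0, -0.441]
force: [0.8, -0.6, 0.3]
width: 85.0
```

Call:
play_rows --targets '[{"slide": [14,-41,-1],"turn": [0,0,-10],"hand": 85},{"slide": [18,-39,-1],"turn": [0,0,-10],"hand": 85},{"slide": [21,-36,-1],"turn": [0,0,-10],"hand": 85},{"slide": [25,-33,0],"turn": [0,0,-10],"hand": 85},{"slide": [28,-30,0],"turn": [0,0,-10],"hand": 85}]'

```text
clock: 1.4
eef_pos: [472.6, -338.1, 237.1]
tool_rot: [-3.141, 0.0, 0.431]
force: [-0.1, -0.1, -0.2]
width: 84.8
```

Call:
play_rows --targets '[{"slide": [30,-27,-1],"turn": [0,0,-10],"hand": 85},{"slide": [32,-24,-1],"turn": [0,0,-10],"hand": 85},{"slide": [34,-20,-1],"turn": [0,0,-10],"hand": 85},{"slide": [36,-16,0],"turn": [0,0,-10],"hand": 85},{"slide": [37,-12,0],"turn": [0,0,-10],"hand": 85}]'

```text
clock: 2.02
eef_pos: [524.7, -148.1, 240.2]
tool_rot: [-3.142, -0.0, 1.304]
force: [0.3, -0.7, -0.9]
width: 85.2
```

```bash
cat > snap.py <<'E'
import sys;from cell import *;import cv2,numpy as np
i=sys.argv[1]
for n in sys.argv[2:]:
    s=read_state();c=calibration(n);p,d=get_image(n);cv2.imwrite(f"pics/{n}{i}.png",p);np.save(f"pics/{n}{i}.npy",d);np.savez(f"pics/{n}{i}c.npz",**c)
s=read_state()
print(round(float(s["clock"]),3),*[np.round(s[k],4).tolist() for k in ("eef_pos","tool_rot","qpos","force","torque","width")])
E
python3 snap.py 1 wrist
```

```text
2.075 [525.4549, -141.0027, 240.7111] [3.1416, -0.0051, 1.3164] [0.6797, 0.5456, -0.7096, 1.7906, 0.4187, 0.9613, 1.1138] [0.2469, 4.3583, 0.5664] [0.3122, 0.0057, 0.0104] 85.3179
```

View pics/wrist1.png

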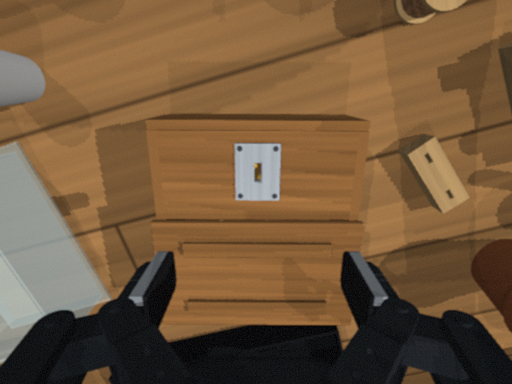

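```bash
python3 snap.py 2 wrist; python3 snap.py 3 wrist
python3 - <<'E'
from h import *
p,d,c=load("wrist",3)
cv2.imwrite("pics/w3z.png",cv2.resize(p[125:225,140:380],None,fx=3.3,fy=3.3,interpolation=cv2.INTER_CUBIC))
g=cv2.resize(p[150:195,235:280],None,fx=12,fy=12,interpolation=cv2.INTER_CUBIC);cv2.imwrite("pics/w3k.png",g)
for u,v in [(258,148),(240,172),(275,172),(258,195),(180,150),(340,150)]:print(world(u,v,d[v,u],c).round(1))
E
```

```text
2.125 [525.2246, -143.6406, 240.6555] [3.1416, -0.0036, 1.308] [0.6812, 0.5455, -0.7063, 1.7895, 0.4187, 0.9617, 1.1101] [0.5065, -0.337, -0.1428] [0.0397, 0.0188, -0.0551] 85.0261
2.175 [524.8045, -146.8162, 240.4028] [-3.1414, -0.0011, 1.302] [0.683, 0.5457, -0.7025, 1.7886, 0.4197, 0.9622, 1.1088] [0.1281, -0.1603, 0.2031] [-0.0992, 0.0461, -0.0399] 84.9613
[ 494.9 -133.9   92. ]
[ 514.2 -158.3   90.7]
[ 523.9 -123.5   89.5]
[ 543.1 -146.9   91.3]
[ 476.7 -210.2   89.8]
[519.2 -54.3  88.4]
```

View pics/w3z.png

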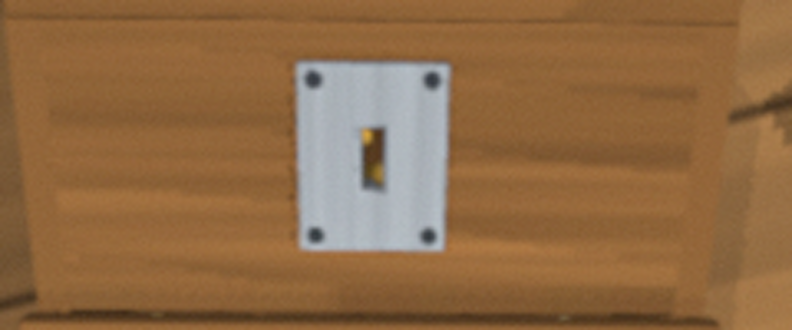

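View pics/w3k.png

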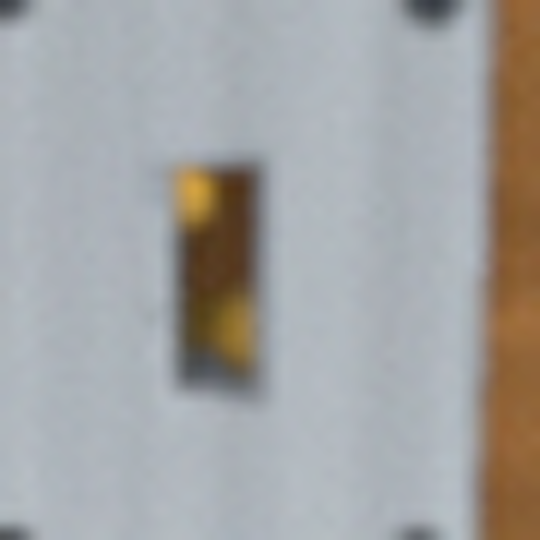

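```bash
cat >> h.py <<'E'
def plate(p,c,z=92,near=(518,-146),lo=135,sat=45):
    hsv=cv2.cvtColor(p,cv2.COLOR_BGR2HSV);m=((hsv[...,1]<sat)&(hsv[...,2]>lo)).astype(np.uint8)
    n,l,st,ce=cv2.connectedComponentsWithStats(m); u=proj([*near,z],c)
    ok=[i for i in range(1,n) if st[i,4]>200]; i=min(ok,key=lambda i:np.hypot(*(ce[i]-u)))
    cn=max(cv2.findContours((l==i).astype(np.uint8),cv2.RETR_EXTERNAL,cv2.CHAIN_APPROX_NONE)[0],key=len)[:,0]
    W=np.array([onz(x,y,z,c)[:2] for x,y in cn]);r=cv2.minAreaRect(W.astype(np.float32));return r,cn
E
python3 - <<'E'
from h import *
for n,i in [("wrist",1),("wrist",2),("wrist",3),("top",0)]:
    p,d,c=load(n,i);r,cn=plate(p,c);print(n,i,r)
E
python3 snap.py 4 wrist
python3 - <<'E'
from h import *
p,d,c=load("wrist",4);print(plate(p,c)[0])
E
```

```text
wrist 1 ((518.1151123046875, -146.0486297607422), (46.55537414550781, 60.29419708251953), 74.29339599609375)
wrist 2 ((517.9774780273438, -146.037109375), (46.54658889770508, 60.2913932800293), 73.88311004638672)
wrist 3 ((518.1295166015625, -146.07467651367188), (46.346073150634766, 59.968589782714844), 73.91981506347656)
top 0 ((518.771240234375, -145.54576110839844), (46.724342346191406, 61.27135467529297), 74.34156036376953)
2.225 [524.4627, -148.9719, 240.1702] [-3.1412, 0.0004, 1.2984] [0.6844, 0.5459, -0.7001, 1.7881, 0.4202, 0.9624, 1.1086] [-0.5929, -0.2184, -0.1112] [-0.0159, -0.0567, -0.0432] 85.1448
((518.0191040039062, -146.03555297851562), (46.56913375854492, 60.245548248291016), 74.27818298339844)
```

Run:
```python
from h import *
n=7;pts=[]
a=np.array([524.5,-149,240,1.300]);b=np.array([495,192.3,200,1.767])
plan(a[:3],a[3],[a+(b-a)*i/n for i in range(1,n+1)])
```

```text
[45.9, -17.1, 5.7] [0, 0, np.float64(-3.8)]
[46.9, -14.0, 5.7] [0, 0, np.float64(-3.8)]
[47.7, -10.9, 5.7] [0, 0, np.float64(-3.8)]
[48.3, -7.6, 5.7] [0, 0, np.float64(-3.8)]
[48.7, -4.4, 5.7] [0, 0, np.float64(-3.8)]
[48.9, -1.1, 5.7] [0, 0, np.float64(-3.8)]
[48.9, 2.1, 5.7] [0, 0, np.float64(-3.8)]
```

Call:
play_rows --targets '[{"slide": [46,-17,6],"turn": [0,0,-4],"hand": 85},{"slide": [47,-14,6],"turn": [0,0,-4],"hand": 85},{"slide": [48,-11,6],"turn": [0,0,-4],"hand": 85},{"slide": [48,-8,6],"turn": [0,0,-4],"hand": 85},{"slide": [49,-4,6],"turn": [0,0,-4],"hand": 85}]'

```text
clock: 2.85
eef_pos: [502.9, 94.3, 209.9]
tool_rot: [3.142, 0.001, 1.645]
force: [0.8, -0.4, 0.2]
width: 84.9
```

Call:
play_rows --targets '[{"slide": [49,-1,6],"turn": [0,0,-4],"hand": 85},{"slide": [49,2,4],"turn": [0,0,-3],"hand": 85},{"slide": [0,0,0],"turn": [0,0,0],"hand": 85}]'

```text
clock: 3.22
eef_pos: [492.2, 195.8, 200.3]
tool_rot: [3.141, -0.002, 1.773]
force: [0.3, -0.7, -0.2]
width: 85.2
```

```bash
python3 snap.py 5 wrist;python3 snap.py 6 wrist
```

```text
3.275 [492.7865, 192.8261, 200.0267] [-3.1413, 0.0004, 1.7697] [0.0848, 0.6022, -0.7828, 1.8744, 0.5401, 0.8903, 0.8068] [0.4128, -1.2839, -0.1698] [-0.0736, -0.0184, -0.0056] 84.9937
3.325 [493.1114, 191.0436, 199.8769] [-3.1409, 0.0016, 1.7672] [0.0868, 0.6018, -0.7816, 1.8749, 0.5403, 0.8906, 0.807] [-0.096, -0.4704, -0.2408] [-0.043, -0.0518, 0.0174] 84.8954
```

View pics/wrist6.png

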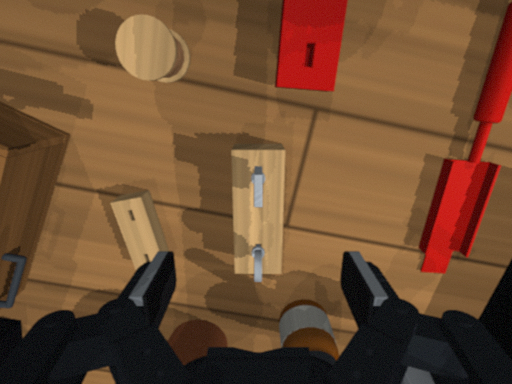

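Run:
```python
from h import *
for i in (5,6):
    p,d,c=load("wrist",i)
    # block: pale top by depth-> height map
    vv,uu=np.mgrid[0:384,0:512];P=np.stack([(uu-c["K"][0,2])/c["K"][0,0],(vv-c["K"][1,2])/c["K"][1,1],np.ones_like(uu)],-1)*d[...,None]
    W=(P-c["t"])@c["R"]
    roi=(uu>215)&(uu<305)&(vv>140)&(vv<290)
    m=roi&(W[...,2]>36)&(W[...,2]<44); r=cv2.minAreaRect(W[m][:,:2].astype(np.float32));print("block",r,np.median(W[m][:,2]))
    m=roi&(W[...,2]>50)&(vv<230); q=W[m];print("key",len(q),q[:,2].max(),np.percentile(q[:,2],[50,90]),cv2.minAreaRect(q[:,:2].astype(np.float32)),q[:,:2].mean(0))
    t=q[q[:,2]>80];print(len(t),cv2.minAreaRect(t[:,:2].astype(np.float32)) if len(t)>5 else 0)
g=cv2.resize(p[140:240,220:300],None,fx=7,fy=6,interpolation=cv2.INTER_CUBIC);cv2.imwrite("pics/w6k.png",g)
```

```text
block ((539.730224609375, 202.44305419921875), (151.3134307861328, 56.06324768066406), 11.144775390625) 39.795018717397745
key 376 342.4967357072046 [85.57624154 86.99007001] ((460.0812072753906, 186.66514587402344), (101.76949310302734, 7.928663730621338), 11.321016311645508) [483.78979517 191.70826185]
319 ((460.01434326171875, 186.97061157226562), (101.76891326904297, 7.436147212982178), 11.201284408569336)
block ((539.404052734375, 202.3770751953125), (150.77398681640625, 56.17599868774414), 11.265761375427246) 39.82320025036132
key 371 342.28329522556004 [85.61721106 87.69740063] ((460.0134582519531, 186.5561981201172), (101.47888946533203, 7.597508907318115), 10.992216110229492) [483.37899197 191.36657001]
316 ((460.0806884765625, 186.2672119140625), (101.48775482177734, 7.391812324523926), 11.4432373046875)
```

View pics/w6k.png

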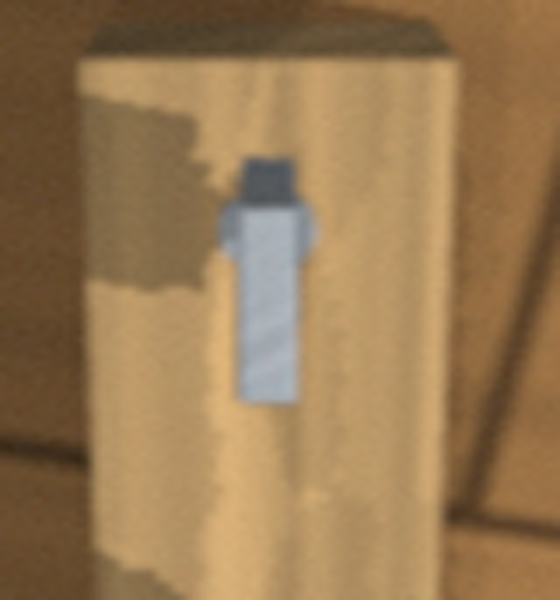

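```bash
python3 - <<'E'
from h import *
p,d,c=load("wrist",6)
print("bow top",onz(257.9,190.2,86,c), onz(257.9,140+205/6-.4,86,c),onz(257.9,140+402/6-.4,86,c))
q=np.array([world(u,v,d[v,u],c) for u in range(256,261) for v in range(176,206)]);print(q.mean(0),np.median(q[:,2]))
p,d,c=load("top")
vv,uu=np.mgrid[0:384,0:512]
hsv=cv2.cvtColor(p,cv2.COLOR_BGR2HSV);m=(hsv[...,1]<60)&(uu>175)&(uu<192)&(vv>195)&(vv<215);print("top px",uu[m].mean(),vv[m].mean(),onz(uu[m].mean(),vv[m].mean(),75,c))
E
python3 snap.py 7 wrist
```

```text
bow top [493.9479794  193.94139022  86.        ] [478.58222925 190.86080499  86.        ] [509.8852391  197.13655391  86.        ]
[494.36525599 194.11923722  85.80121429] 85.75529889787421
top px 183.68085106382978 204.63829787234042 [496.05295773 192.46888554  75.        ]
3.375 [493.2988, 190.243, 199.9063] [-3.1409, 0.0019, 1.7658] [0.0879, 0.6015, -0.7812, 1.8751, 0.5402, 0.8906, 0.807] [-0.0791, 0.2749, -0.2455] [0.0095, 0.0045, -0.0012] 84.7658
```

Call:
play_rows --targets '[{"slide": [3.5,2,40],"turn": [0,0,0],"hand": 45},{"slide": [0,0,40],"turn": [0,0,0],"hand": 45},{"slide": [0,0,30],"turn": [0,0,0],"hand": 45},{"slide": [0,0,0],"turn": [0,0,0],"hand": 45},{"slide": [0,0,0],"turn": [0,0,0],"hand": 45}]'

```text
clock: 4.0
eef_pos: [495.0, 195.6, 91.3]
tool_rot: [3.14, 0.0, 1.767]
force: [-0.6, 0.3, 0.3]
width: 45.0
```

```bash
python3 snap.py 8 wrist
```

```text
4.05 [495.127, 195.9583, 91.6323] [3.1393, -0.0002, 1.7676] [-0.0154, 0.7479, -0.6445, 1.9568, 0.7136, 0.6751, 0.6552] [0.1638, 0.0834, -0.0513] [0.0223, -0.0307, -0.0311] 44.766
```

View pics/wrist8.png

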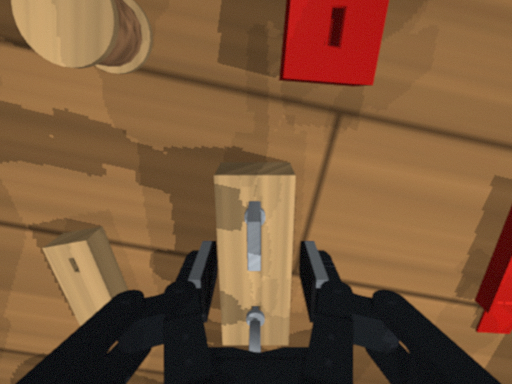

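Call:
play_rows --targets '[{"slide": [-1.8,-1,20],"turn": [0,0,0],"hand": 45},{"slide": [0,0,20.5],"turn": [0,0,0],"hand": 45},{"slide": [0,0,0],"turn": [0,0,0],"hand": 40},{"slide": [0,0,0],"turn": [0,0,0],"hand": 20},{"slide": [0,0,0],"turn": [0,0,0],"hand": 20}]'

```text
clock: 4.68
eef_pos: [494.1, 194.6, 50.9]
tool_rot: [3.14, -0.0, 1.769]
force: [0.4, -0.2, 0.3]
width: 20.0
```

```bash
python3 snap.py 9 wrist
```

```text
4.725 [493.9497, 194.545, 50.7597] [3.1399, -0.0003, 1.769] [-0.0551, 0.8049, -0.5797, 1.9795, 0.7854, 0.5926, 0.5961] [0.4629, -0.9094, 0.7302] [0.0253, -0.0291, 0.0161] 19.885
```

View pics/wrist9.png

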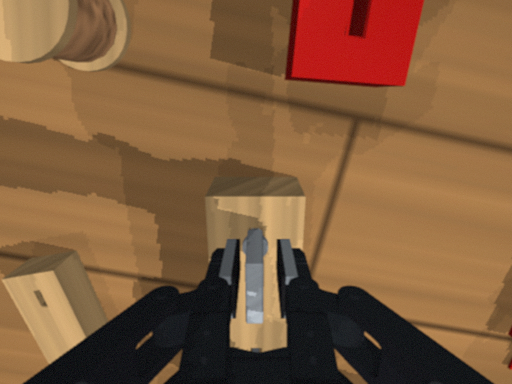

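Call:
play_rows --targets '[{"slide": [-1.5,0.5,0],"turn": [0,0,0],"hand": 18},{"slide": [0,0,0],"turn": [0,0,0],"hand": 12}]'

```text
clock: 4.97
eef_pos: [494.3, 192.7, 50.0]
tool_rot: [3.141, 0.0, 1.769]
force: [-0.3, -0.4, 0.0]
width: 12.0
```

```bash
python3 snap.py 10 wrist
python3 - <<'E'
from h import *
p,d,c=load("wrist",10);cv2.imwrite("pics/w10z.png",cv2.resize(p[200:384,190:330],None,fx=4,fy=3.2,interpolation=cv2.INTER_CUBIC))
E
```

```text
5.025 [494.2215, 192.8125, 49.9044] [3.1414, 0.0001, 1.7689] [-0.0523, 0.8065, -0.5792, 1.9793, 0.7857, 0.5929, 0.599] [0.4588, 0.5219, -0.3951] [-0.021, -0.0536, -0.0252] 11.9258
```

View pics/w10z.png

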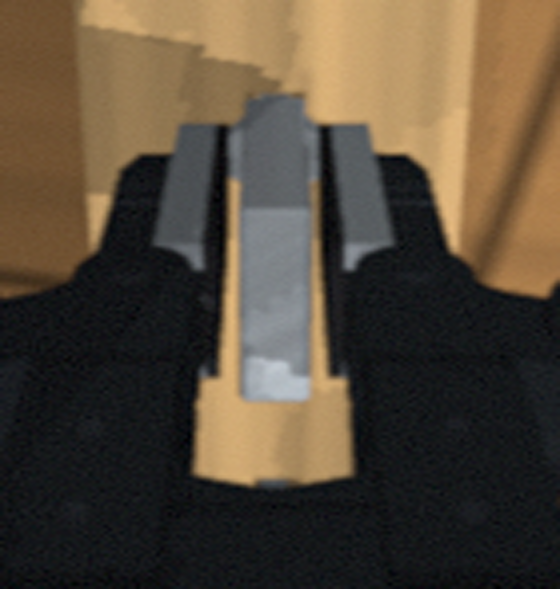

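Call:
play_rows --targets '[{"slide": [0,0,0],"turn": [0,0,0],"hand": 4},{"slide": [0,0,0],"turn": [0,0,0],"hand": 0},{"slide": [0,0,0],"turn": [0,0,0],"hand": 0}]'

```text
clock: 5.4
eef_pos: [494.2, 192.9, 49.9]
tool_rot: [3.141, 0.0, 1.769]
force: [-0.4, 0.1, 2.9]
width: 7.2
```

Call:
play_rows --targets '[{"slide": [0,0,-5],"turn": [0,0,0],"hand": 0},{"slide": [0,0,-10],"turn": [0,0,0],"hand": 0},{"slide": [0,0,-15],"turn": [0,0,0],"hand": 0},{"slide": [0,0,0],"turn": [0,0,0],"hand": 0}]'

```text
clock: 5.9
eef_pos: [495.1, 193.6, 81.4]
tool_rot: [3.139, -0.001, 1.769]
force: [0.4, 0.5, -0.1]
width: 7.4
```

```bash
python3 snap.py 11 wrist side
python3 - <<'E'
from h import *
p,d,c=load("wrist",11);a=cv2.resize(p[200:384,190:330],None,fx=3,fy=3,interpolation=cv2.INTER_CUBIC)
p,d,c=load("side",11);b=cv2.resize(p[180:290,140:280],(560,552),interpolation=cv2.INTER_CUBIC)[:, :370]
cv2.imwrite("pics/w11z.png",np.hstack([a,b]))
E
```

```text
6.0 [494.3552, 192.8357, 80.1906] [3.1408, 0.0, 1.7689] [-0.0209, 0.763, -0.6281, 1.9665, 0.7337, 0.6521, 0.6432] [-0.4474, -0.7947, -0.7504] [-0.0728, 0.0706, 0.0323] 7.5826
```

View pics/w11z.png

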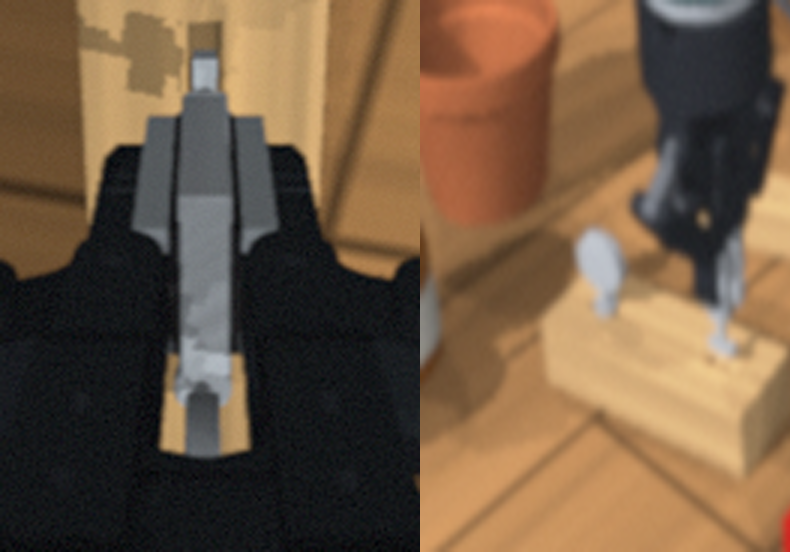

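Run:
```python
from h import *
p,d,c=load("wrist",11)
R=np.array([[1,.001,0],[-.001,.946,-.325],[0,.325,.946]]);C=np.array([-.975,-84.18,-142.25])
K=c["K"]
def tl(u,v,z):
    r=R.T@np.linalg.solve(K,[u,v,1.]);return C+r*(z-C[2])/r[2]
cr=lambda x,y:(190+x/3-.3,200+y/3-.3)
print("bow top front L/R",tl(*cr(179,195),-36.1),tl(*cr(228,195),-36.1))
print("bow top back",tl(*cr(178,355),-36.1),tl(*cr(232,355),-36.1))
print("bow bottom front",tl(*cr(182,95),-2.1),tl(*cr(226,95),-2.1))
print("bit front at z+26.9..31.9 top/bot",tl(*cr(191,55),26.9),tl(*cr(216,55),26.9), tl(*cr(205,90),31.9))
print("pads",tl(*cr(148,117),0),tl(*cr(264,117),0))
cv2.imwrite("pics/w11full.png",cv2.resize(p[190:384,200:310],None,fx=5,fy=3,interpolation=cv2.INTER_CUBIC))
```

```text
bow top front L/R [ -4.58295525 -16.13107102 -36.1       ] [  2.24546414 -16.1242426  -36.1       ]
bow top back [ -5.02080013  11.4928882  -36.1       ] [  3.05575464  11.50096476 -36.1       ]
bow bottom front [ -4.99662674 -14.70421333  -2.1       ] [  2.76771153 -14.69644899  -2.1       ]
bit front at z+26.9..31.9 top/bot [-3.85632117 -9.60594455 26.9       ] [ 1.38233137 -9.6007059  26.9       ] [-0.92801792  0.94414176 31.9       ]
pads [-11.2428792   -9.26731661   0.        ] [ 9.72219431 -9.24635154  0.        ]
```

View pics/w11full.png

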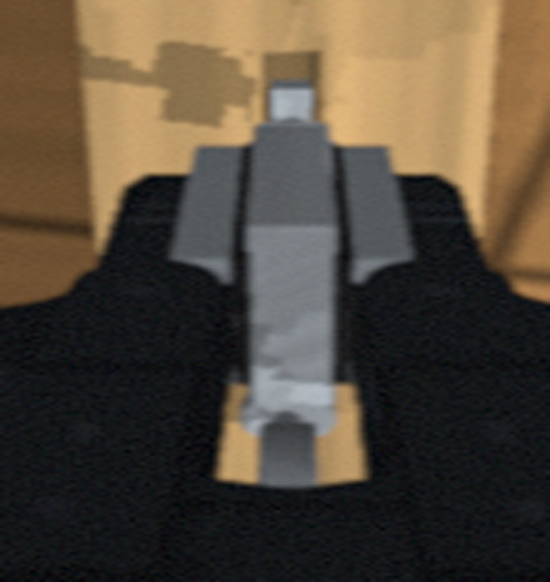

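Run:
```python
from h import *
for i in (5,6,7,8,9,10,11):
    p,d,c=load("wrist",i); z=86 if i<11 else 116.3
    # find steel bow column extents along row through the bow-top centre
    u0,v0=proj([494.4,192.9,z],c); v=int(round(v0)); row=cv2.cvtColor(p,cv2.COLOR_BGR2HSV)[v-3:v+4].mean(0)
    s=row[:,1]; u=int(round(u0)); m=(s<75)&(row[:,2]>90)
    us=[k for k in range(u-9,u+12) if m[k]]
    print(i,(round(u0,1),v),us[0],us[-1],onz((us[0]+us[-1])/2,v,z,c).round(2), (-c["R"].T@c["t"]).round(1))
```

```text
5 (np.float64(253.0), 190) 250 258 [494.06 193.75  86.  ] [409.6 179.5 342.5]
6 (np.float64(256.7), 190) 254 262 [493.74 193.99  86.  ] [410.1 177.2 342.3]
7 (np.float64(258.8), 191) 256 264 [494.63 194.08  86.  ] [410.5 175.8 342.2]
8 (np.float64(251.9), 247) 247 260 [494.46 193.85  86.  ] [412.  180.1 233.4]
9 (np.float64(251.8), 295) 246 262 [494.41 193.89  86.  ] [411.1 178.9 193. ]
10 (np.float64(256.1), 296) 250 267 [494.08 193.88  86.  ] [411.6 177.2 192.2]
11 (np.float64(254.8), 293) 250 266 [494.09 194.28 116.3 ] [412.  177.7 223.4]
```

Run:
```python
from h import *
from cell import *
for k in range(2):
    s=read_state();R,p=tool(s);c=calibration("wrist");C=-c["R"].T@c["t"];print(p.round(2),np.round(s["tool_rot"],4),"cam in tool",(R.T@(C-p)).round(2));print((c["R"]@R).round(4).tolist())
```

```text
[494.36 192.84  80.19] [3.1408 0.     1.7689] cam in tool [   0.98  -84.15 -142.25]
[[1.0, 0.001, -0.0002], [-0.001, 0.9452, -0.3266], [-0.0001, 0.3266, 0.9452]]
[494.36 192.84  80.19] [3.1408 0.     1.7689] cam in tool [   0.98  -84.15 -142.25]
[[1.0, 0.001, -0.0002], [-0.001, 0.9452, -0.3266], [-0.0001, 0.3266, 0.9452]]
```

Run:
```python
from h import *
n=7
a=np.array([494.4,192.8,180,1.769]);b=np.array([518,-147,165,1.293])
plan(a[:3],a[3],[a+(b-a)*i/n for i in range(1,n+1)])
```

```text
[-48.3, -6.3, 2.1] [0, 0, np.float64(3.9)]
[-48.6, -3.0, 2.1] [0, 0, np.float64(3.9)]
[-48.7, 0.3, 2.1] [0, 0, np.float64(3.9)]
[-48.5, 3.7, 2.1] [0, 0, np.float64(3.9)]
[-48.2, 6.9, 2.1] [0, 0, np.float64(3.9)]
[-47.6, 10.2, 2.1] [0, 0, np.float64(3.9)]
[-46.8, 13.4, 2.1] [0, 0, np.float64(3.9)]
```

Call:
play_rows --targets '[{"slide": [0,0,-40],"turn": [0,0,0],"hand": 0},{"slide": [0,0,-40],"turn": [0,0,0],"hand": 0},{"slide": [0,0,-20],"turn": [0,0,0],"hand": 0}]'

```text
clock: 6.38
eef_pos: [494.5, 193.3, 181.4]
tool_rot: [3.14, -0.0, 1.769]
force: [0.3, -0.1, -0.8]
width: 7.0
```

Call:
play_rows --targets '[{"slide": [-48,-6,2],"turn": [0,0,4],"hand": 0},{"slide": [-49,-3,2],"turn": [0,0,4],"hand": 0},{"slide": [-49,0,2],"turn": [0,0,4],"hand": 0},{"slide": [-48,4,2],"turn": [0,0,4],"hand": 0},{"slide": [-48,7,2],"turn": [0,0,4],"hand": 0}]'

```text
clock: 7.0
eef_pos: [510.2, -51.3, 169.5]
tool_rot: [-3.141, 0.0, 1.418]
force: [0.1, -0.0, -0.8]
width: 7.2
```

Call:
play_rows --targets '[{"slide": [-48,10,2],"turn": [0,0,4],"hand": 0},{"slide": [-47,13,2],"turn": [0,0,3.3],"hand": 0},{"slide": [0,0,0],"turn": [0,0,0],"hand": 0},{"slide": [0,0,0],"turn": [0,0,0],"hand": 0},{"slide": [0,0,0],"turn": [0,0,0],"hand": 0}]'

```text
clock: 7.62
eef_pos: [515.6, -145.7, 165.9]
tool_rot: [-3.141, -0.001, 1.295]
force: [0.9, -0.1, -0.4]
width: 7.4
```

```bash
python3 snap.py 12 wrist top
python3 - <<'E'
from h import *
from cell import *
s=read_state();R,p=tool(s);c=calibration("wrist");C=-c["R"].T@c["t"];print(p.round(2),np.round(s["tool_rot"],4),"cam in tool",(R.T@(C-p)).round(2))
p,d,c=load("wrist",12);print(plate(p,c)[0]);cv2.imwrite("pics/w12z.png",cv2.resize(p[100:384,160:360],None,fx=3,fy=2.1,interpolation=cv2.INTER_CUBIC))
E
```

```text
7.725 [515.6425, -145.935, 165.9328] [-3.1416, -0.0004, 1.2952] [0.648, 0.6275, -0.6499, 1.8923, 0.5197, 0.7962, 1.0111] [0.439, 0.3548, -0.249] [0.0181, -0.0106, 0.0551] 7.3611
[ 515.64 -145.93  165.93] [-3.1416e+00 -4.0000e-04  1.2952e+00] cam in tool [   0.87  -84.57 -142.25]
((518.3574829101562, -146.17807006835938), (46.45751953125, 59.81385040283203), 74.14754486083984)
```

View pics/w12z.png

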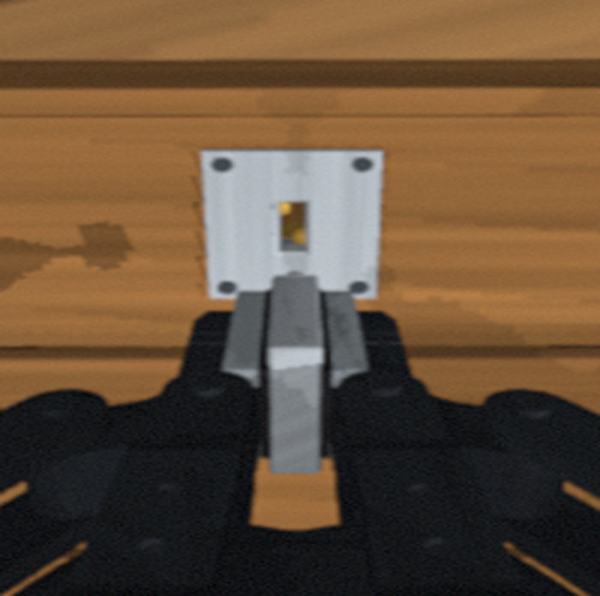

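Run:
```python
from h import *
p,d,c=load("wrist",12)
f=lambda x,y:onz(160+x/3-.33,100+y/2.1-.26,92,c).round(2)
print(f(294,226),f(294,201),f(294,251))
p,d,c=load("wrist",3)
f=lambda x,y:onz(235+x/12-.46,150+y/12-.46,92,c).round(2)
print(f(218,272),f(218,162),f(218,388))
cv2.imwrite("pics/w12k.png",cv2.resize(cv2.imread("pics/wrist12.png")[160:240,225:290],None,fx=9,fy=7,interpolation=cv2.INTER_CUBIC))
```

```text
[ 517.58 -145.46   92.  ] [ 507.94 -142.73   92.  ] [ 527.5  -148.28   92.  ]
[ 517.5 -145.6   92. ] [ 508.25 -143.04   92.  ] [ 527.48 -148.35   92.  ]
```

View pics/w12k.png

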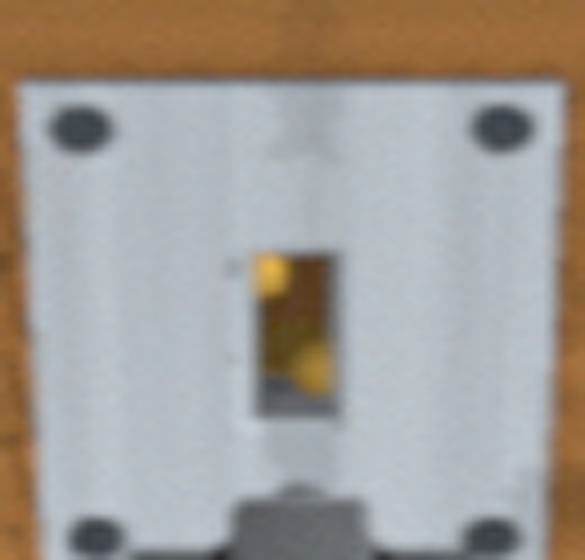

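Call:
play_rows --targets '[{"slide": [-0.2,2.7,15],"turn": [0,0,0],"hand": 0},{"slide": [0,0,15],"turn": [0,0,0],"hand": 0},{"slide": [0,0,5],"turn": [0,0,0],"hand": 0},{"slide": [0,0,0],"turn": [0,0,0],"hand": 0},{"slide": [0,0,0],"turn": [0,0,0],"hand": 0}]'

```text
clock: 8.35
eef_pos: [518.3, -148.2, 131.0]
tool_rot: [3.141, -0.0, 1.293]
force: [-0.2, -0.9, -1.3]
width: 7.2
```

```bash
python3 snap.py 13 wrist side
python3 - <<'E'
from h import *
p,d,c=load("wrist",13);a=cv2.resize(p[150:384,180:340],None,fx=2.5,fy=2.3,interpolation=cv2.INTER_CUBIC)
p,d,c=load("side",13);b=cv2.resize(p[120:210,240:320],(a.shape[0]*80//90,a.shape[0]),interpolation=cv2.INTER_CUBIC)
cv2.imwrite("pics/w13z.png",np.hstack([a,b])[:,:800])
E
```

```text
8.45 [518.4048, -148.2488, 131.2076] [3.1407, -0.0001, 1.2927] [0.621, 0.6773, -0.6091, 1.9131, 0.5689, 0.7284, 0.971] [-0.398, -0.132, -0.8125] [-0.0284, 0.0338, 0.0101] 7.3323
```

View pics/w13z.png

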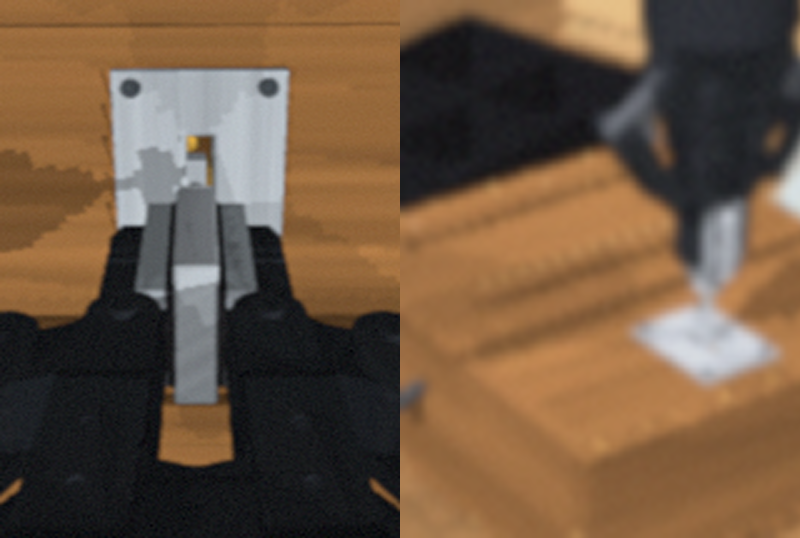

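Call:
play_rows --targets '[{"slide": [1.3,-0.3,0],"turn": [0,0,0],"hand": 0},{"slide": [0,0,1.5],"turn": [0,0,0],"hand": 0},{"slide": [0,0,0],"turn": [0,0,0],"hand": 0}]'

```text
clock: 8.82
eef_pos: [518.1, -146.9, 129.3]
tool_rot: [3.142, 0.0, 1.293]
force: [0.7, 0.4, -0.5]
width: 7.4
```

```bash
python3 snap.py 14 wrist
python3 - <<'E'
from h import *
p,d,c=load("wrist",14);a=cv2.resize(p[180:250,220:300],None,fx=8,fy=8,interpolation=cv2.INTER_CUBIC)
cv2.imwrite("pics/w14z.png",a)
E
```

```text
8.875 [518.1075, -146.8941, 129.3005] [-3.1416, 0.0, 1.2928] [0.6171, 0.6795, -0.6066, 1.9154, 0.571, 0.7247, 0.9666] [-0.1059, 0.0173, -1.0961] [0.0285, 0.0189, 0.0239] 7.1787
```

View pics/w14z.png

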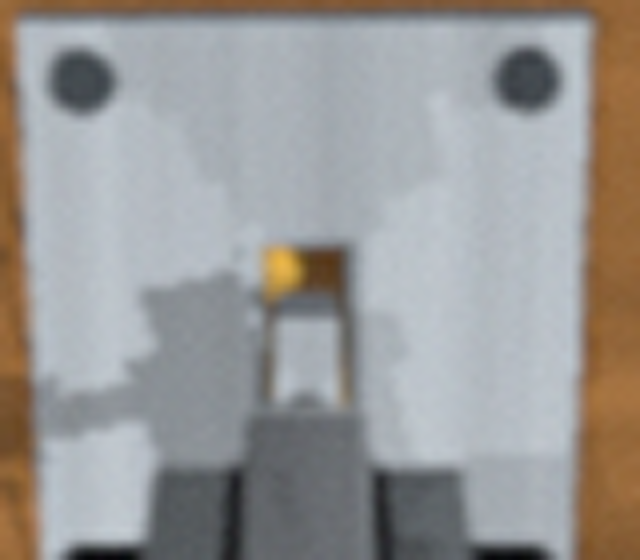

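Run:
```python
from h import *
p,d,c=load("wrist",14)
ex=np.array([np.cos(-.277),np.sin(-.277)])
L=np.array([518.1,-146.0])
for v in (300,308,318): print("bit bottom edge",v,[round(float((onz(258,180+v/8-.44,z,c)[:2]-L)@ex),2) for z in (96.3,97.3)])
for v in (241,246): print("keyway front",(onz(258,180+v/8-.44,92,c)[:2]-L)@ex)
print("plate front edge",(onz(258,180+16/8-.44,92,c)[:2]-L)@ex)
print("shank? bow bottom front", [(onz(258,180+412/8-.44,z,c)[:2]-L)@ex for z in (131.4,)])
print("tcp",(np.array([518.1-.19,-146.9+.93])-L)@ex)
```

```text
bit bottom edge 300 [-7.48, -7.92]
bit bottom edge 308 [-6.77, -7.21]
bit bottom edge 318 [-5.88, -6.33]
keyway front -10.89701887662294
keyway front -10.450923147726673
plate front edge -30.300367481652934
shank? bow bottom front [np.float64(-14.807275549532486)]
tcp -0.19096137134994667
```

Call:
play_rows --targets '[{"slide": [0,-0.8,1.5],"turn": [0,0,0],"hand": 0},{"slide": [0,0,1.5],"turn": [0,0,0],"hand": 0},{"slide": [0,0,1],"turn": [0,0,0],"hand": 0}]'

```text
clock: 9.25
eef_pos: [517.3, -146.7, 125.2]
tool_rot: [-3.141, 0.0, 1.293]
force: [-0.1, -0.2, -1.3]
width: 7.2
```

```bash
cat > st.py <<'E'
from cell import *;import numpy as np
s=read_state();F=np.array(s["force"]);y=float(s["tool_rot"][2]);L=np.array([518.2,-147.0])
ex=np.array([np.cos(-.277),np.sin(-.277)]);ey=np.array([-ex[1],ex[0]]);d=np.array(s["eef_pos"][:2])-L
print("t",round(float(s["clock"]),2),"pos",np.round(s["eef_pos"],2),"box dx,dy",round(d@ex,2),round(d@ey,2),"yaw",round(y,3),"rel",round(y-1.294,3),"F box",round(F[:2]@ex,1),round(F[:2]@ey,1),round(F[2],1),"T",np.round(s["torque"],2),"w",round(float(s["width"]),2),"rot",np.round(s["tool_rot"],4))
E
python3 st.py
```

```text
t 9.25 pos [ 517.32 -146.67  125.18] box dx,dy -0.94 0.08 yaw 1.293 rel -0.001 F box -0.0 -0.2 -1.3 T [-0.03  0.01 -0.08] w 7.2 rot [-3.1415  0.      1.2928]
```

Call:
play_rows --targets '[{"slide": [0,0,1],"turn": [0,0,0],"hand": 0},{"slide": [0,0,1],"turn": [0,0,0],"hand": 0},{"slide": [0,0,0],"turn": [0,0,0],"hand": 0}]'

```text
clock: 9.62
eef_pos: [517.3, -146.7, 123.2]
tool_rot: [-3.141, 0.0, 1.293]
force: [-0.3, 0.4, -0.3]
width: 6.9
```

```bash
python3 st.py; python3 snap.py 15 wrist
python3 - <<'E'
from h import *
p,d,c=load("wrist",15);a=cv2.resize(p[180:250,220:300],None,fx=8,fy=8,interpolation=cv2.INTER_CUBIC)
cv2.imwrite("pics/w15z.png",a)
E
```

```text
t 9.62 pos [ 517.31 -146.67  123.22] box dx,dy -0.95 0.08 yaw 1.293 rel -0.001 F box -0.4 0.3 -0.3 T [-0.03 -0.    0.06] w 6.91 rot [-3.1414  0.      1.2928]
9.675 [517.3778, -146.6547, 123.2817] [-3.1416, -0.0, 1.2928] [0.6122, 0.6869, -0.5991, 1.9218, 0.5798, 0.7111, 0.9585] [0.3289, -0.2269, -0.9511] [0.0069, 0.0548, 0.0233] 7.2118
```

View pics/w15z.png

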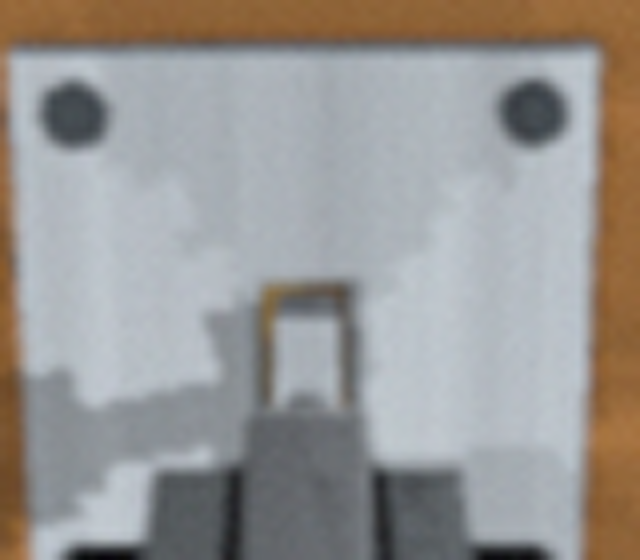

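Call:
play_rows --targets '[{"slide": [0,0,0.5],"turn": [0,0,5],"hand": 0},{"slide": [0,0,0.5],"turn": [0,0,-10],"hand": 0},{"slide": [0,0,0.5],"turn": [0,0,10],"hand": 0}]'

```text
clock: 10.05
eef_pos: [517.3, -146.7, 121.6]
tool_rot: [-3.141, -0.001, 1.203]
force: [-0.8, -0.4, -0.2]
width: 7.3
```

```bash
python3 st.py
```

```text
t 10.05 pos [ 517.3  -146.68  121.62] box dx,dy -0.96 0.06 yaw 1.203 rel -0.091 F box -0.6 -0.6 -0.2 T [-0.02  0.07 -0.02] w 7.3 rot [-3.1412e+00 -8.0000e-04  1.2027e+00]
```

Call:
play_rows --targets '[{"slide": [0,0,0.6],"turn": [0,0,-10],"hand": 0},{"slide": [0,0,0.6],"turn": [0,0,10],"hand": 0},{"slide": [0,0,0.6],"turn": [0,0,-10],"hand": 0}]'

```text
clock: 10.42
eef_pos: [517.5, -146.8, 120.4]
tool_rot: [3.141, 0.001, 1.383]
force: [-1.1, -0.5, 4.5]
width: 7.2
```

```bash
python3 st.py
```

```text
t 10.43 pos [ 517.53 -146.83  120.36] box dx,dy -0.69 -0.02 yaw 1.383 rel 0.089 F box -0.9 -0.8 4.5 T [-0.04  0.23 -0.06] w 7.21 rot [3.1411e+00 1.1000e-03 1.3825e+00]
```

Call:
play_rows --targets '[{"slide": [0,0,0.5],"turn": [0,0,10],"hand": 0},{"slide": [0,0,0.3],"turn": [0,0,-10],"hand": 0},{"slide": [0,0,0.3],"turn": [0,0,10],"hand": 0}]'

```text
clock: 10.8
eef_pos: [518.2, -146.8, 119.6]
tool_rot: [3.14, -0.001, 1.203]
force: [-0.1, 0.1, 2.3]
width: 6.8
```

```bash
python3 st.py
```

```text
t 10.8 pos [ 518.16 -146.77  119.59] box dx,dy -0.1 0.21 yaw 1.203 rel -0.091 F box -0.1 0.1 2.3 T [-0.04  0.   -0.02] w 6.83 rot [ 3.1400e+00 -9.0000e-04  1.2028e+00]
```

Call:
play_rows --targets '[{"slide": [0,0,0.6],"turn": [0,0,-10],"hand": 0},{"slide": [0,0,0.6],"turn": [0,0,10],"hand": 0},{"slide": [0,0,0.6],"turn": [0,0,-10],"hand": 0},{"slide": [0,0,0.6],"turn": [0,0,10],"hand": 0}]'

```text
clock: 11.3
eef_pos: [518.5, -146.9, 117.9]
tool_rot: [3.139, -0.001, 1.203]
force: [-0.9, -0.5, 3.9]
width: 7.5
```

```bash
python3 st.py
```

```text
t 11.3 pos [ 518.51 -146.86  117.92] box dx,dy 0.26 0.22 yaw 1.203 rel -0.091 F box -0.7 -0.7 3.9 T [-0.19  0.05 -0.06] w 7.54 rot [ 3.1390e+00 -7.0000e-04  1.2026e+00]
```

Call:
play_rows --targets '[{"slide": [0,0,0.7],"turn": [0,0,-10],"hand": 0},{"slide": [0,0,0.7],"turn": [0,0,10],"hand": 0},{"slide": [0,0,0.7],"turn": [0,0,-10],"hand": 0},{"slide": [0,0,0.7],"turn": [0,0,10],"hand": 0}]'

```text
clock: 11.8
eef_pos: [517.7, -146.8, 113.8]
tool_rot: [3.141, -0.001, 1.203]
force: [0.4, 1.0, -1.0]
width: 7.1
```

```bash
python3 st.py
```

```text
t 11.8 pos [ 517.67 -146.76  113.85] box dx,dy -0.57 0.09 yaw 1.203 rel -0.091 F box 0.1 1.1 -1.0 T [ 0.02  0.02 -0.03] w 7.06 rot [ 3.1411e+00 -9.0000e-04  1.2026e+00]
```

Call:
play_rows --targets '[{"slide": [0,0,0.5],"turn": [0,0,-5],"hand": 0},{"slide": [0,0,1],"turn": [0,0,0],"hand": 0},{"slide": [0,0,1],"turn": [0,0,0],"hand": 0},{"slide": [0,0,1],"turn": [0,0,0],"hand": 0}]'

```text
clock: 12.3
eef_pos: [517.3, -146.7, 110.1]
tool_rot: [-3.141, 0.0, 1.292]
force: [-0.5, -0.4, -0.3]
width: 7.5
```

```bash
python3 st.py
```

```text
t 12.3 pos [ 517.28 -146.71  110.09] box dx,dy -0.96 0.03 yaw 1.292 rel -0.002 F box -0.3 -0.5 -0.3 T [-0.02  0.02  0.  ] w 7.46 rot [-3.1414  0.      1.292 ]
```

Call:
play_rows --targets '[{"slide": [0,0.4,1.5],"turn": [0,0,0],"hand": 0},{"slide": [0,0,1.5],"turn": [0,0,0],"hand": 0},{"slide": [0,0,1.5],"turn": [0,0,0],"hand": 0},{"slide": [0,0,1],"turn": [0,0,0],"hand": 0}]'

```text
clock: 12.8
eef_pos: [517.7, -146.8, 104.6]
tool_rot: [-3.141, 0.0, 1.293]
force: [0.5, -0.1, -0.1]
width: 6.9
```

```bash
python3 st.py
```

```text
t 12.8 pos [ 517.72 -146.78  104.6 ] box dx,dy -0.53 0.08 yaw 1.293 rel -0.001 F box 0.5 0.1 -0.1 T [ 0.01  0.03 -0.01] w 6.89 rot [-3.1415  0.      1.2927]
```

Call:
play_rows --targets '[{"slide": [0,0,1],"turn": [0,0,0],"hand": 0},{"slide": [0,0,1],"turn": [0,0,0],"hand": 0},{"slide": [0,0,1],"turn": [0,0,0],"hand": 0},{"slide": [0,0,0.5],"turn": [0,0,0],"hand": 0}]'

```text
clock: 13.3
eef_pos: [517.8, -146.8, 101.9]
tool_rot: [3.141, 0.001, 1.293]
force: [-1.8, 0.4, 8.9]
width: 7.2
```

```bash
python3 st.py;python3 snap.py 16 wrist
python3 - <<'E'
from h import *
p,d,c=load("wrist",16);a=cv2.resize(p[180:384,180:340],None,fx=4,fy=2.9,interpolation=cv2.INTER_CUBIC)
cv2.imwrite("pics/w16z.png",a)
E
```

```text
t 13.3 pos [ 517.83 -146.79  101.88] box dx,dy -0.42 0.1 yaw 1.293 rel -0.001 F box -1.9 -0.1 8.9 T [ 0.07  0.55 -0.01] w 7.22 rot [3.1413e+00 5.0000e-04 1.2927e+00]
13.35 [517.8021, -146.7792, 101.9097] [3.1412, 0.0006, 1.2928] [0.5972, 0.7189, -0.5784, 1.9349, 0.6186, 0.671, 0.9248] [-1.8068, -0.5304, 6.2477] [0.0308, 0.3681, 0.0286] 7.1003
```

View pics/w16z.png

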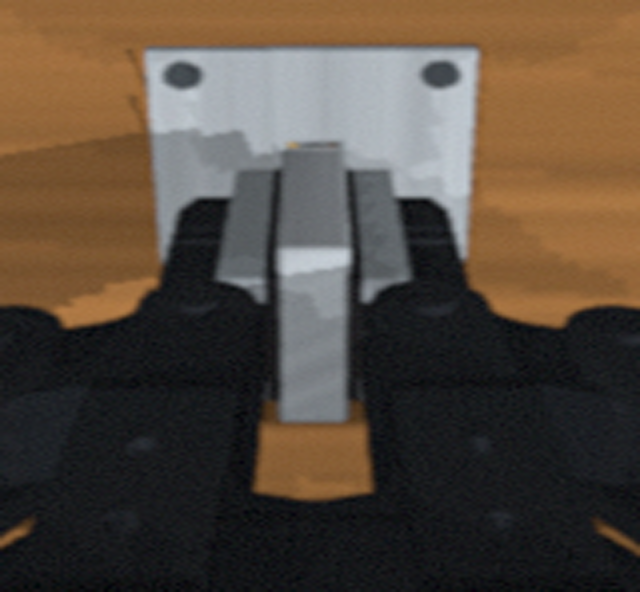

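Call:
play_rows --targets '[{"slide": [0,0,0],"turn": [0,0,6],"hand": 0},{"slide": [0,0,0],"turn": [0,0,6],"hand": 0},{"slide": [0,0,0],"turn": [0,0,6],"hand": 0},{"slide": [0,0,0],"turn": [0,0,0],"hand": 0}]'

```text
clock: 13.85
eef_pos: [518.2, -146.8, 101.9]
tool_rot: [3.14, 0.0, 0.98]
force: [-0.4, -1.0, 6.6]
width: 7.5
```

```bash
python3 st.py
```

```text
t 13.85 pos [ 518.18 -146.84  101.9 ] box dx,dy -0.06 0.15 yaw 0.98 rel -0.314 F box -0.1 -1.0 6.6 T [-0.05  0.24  0.04] w 7.5 rot [3.1403e+00 2.0000e-04 9.7990e-01]
```

Call:
play_rows --targets '[{"slide": [0,0,0],"turn": [0,0,8],"hand": 0},{"slide": [0,0,0],"turn": [0,0,8],"hand": 0},{"slide": [0,0,0],"turn": [0,0,8],"hand": 0},{"slide": [0,0,0],"turn": [0,0,8],"hand": 0},{"slide": [0,0,0],"turn": [0,0,0],"hand": 0}]'

```text
clock: 14.48
eef_pos: [518.3, -146.7, 101.9]
tool_rot: [3.14, -0.001, 0.422]
force: [-1.0, 0.1, 6.7]
width: 6.9
```

```bash
python3 st.py
```

```text
t 14.47 pos [ 518.32 -146.72  101.9 ] box dx,dy 0.04 0.3 yaw 0.422 rel -0.872 F box -1.0 -0.2 6.7 T [-0.03  0.21  0.04] w 6.91 rot [ 3.1404e+00 -7.0000e-04  4.2170e-01]
```

Call:
play_rows --targets '[{"slide": [0,0,0],"turn": [0,0,8],"hand": 0},{"slide": [0,0,0],"turn": [0,0,8],"hand": 0},{"slide": [0,0,0],"turn": [0,0,8],"hand": 0},{"slide": [0,0,0],"turn": [0,0,6],"hand": 0},{"slide": [0,0,0],"turn": [0,0,0],"hand": 0}]'

```text
clock: 15.1
eef_pos: [518.5, -146.7, 101.9]
tool_rot: [3.141, -0.002, -0.101]
force: [-1.0, 0.2, 6.1]
width: 7.4
```

```bash
python3 st.py
```

```text
t 15.1 pos [ 518.52 -146.74  101.93] box dx,dy 0.24 0.34 yaw -0.101 rel -1.395 F box -1.0 -0.1 6.1 T [-0.08  0.19  0.14] w 7.41 rot [ 3.1411e+00 -1.6000e-03 -1.0140e-01]
```

Call:
play_rows --targets '[{"slide": [0,0,0],"turn": [0,0,4],"hand": 0},{"slide": [0,0,0],"turn": [0,0,4],"hand": 0},{"slide": [0,0,0],"turn": [0,0,0],"hand": 0}]'

```text
clock: 15.48
eef_pos: [518.5, -146.8, 101.9]
tool_rot: [3.141, -0.002, -0.241]
force: [-1.3, 0.3, 6.3]
width: 7.4
```

```bash
python3 st.py
```

```text
t 15.47 pos [ 518.53 -146.78  101.91] box dx,dy 0.25 0.3 yaw -0.241 rel -1.535 F box -1.4 -0.1 6.3 T [-0.03  0.14  0.14] w 7.44 rot [ 3.1415e+00 -1.7000e-03 -2.4070e-01]
```

Call:
play_rows --targets '[{"slide": [0,0,0],"turn": [0,0,2],"hand": 0},{"slide": [0,0,0],"turn": [0,0,1],"hand": 0},{"slide": [0,0,0],"turn": [0,0,0],"hand": 0}]'

```text
clock: 15.85
eef_pos: [518.6, -146.8, 101.9]
tool_rot: [-3.142, -0.002, -0.293]
force: [-0.3, -0.1, 6.2]
width: 7.4
```

```bash
python3 st.py; python3 snap.py 17 wrist side top
python3 - <<'E'
from h import *
p,d,c=load("wrist",17);a=cv2.resize(p,(400,300))
p,d,c=load("side",17);b=cv2.resize(p[110:230,200:360],(400,300),interpolation=cv2.INTER_CUBIC)
cv2.imwrite("pics/w17z.png",np.hstack([a,b]))
E
```

```text
t 15.85 pos [ 518.55 -146.82  101.9 ] box dx,dy 0.29 0.27 yaw -0.293 rel -1.587 F box -0.3 -0.2 6.2 T [-0.01  0.11  0.21] w 7.44 rot [-3.1416e+00 -1.7000e-03 -2.9260e-01]
16.0 [518.5846, -146.7689, 101.9253] [-3.1415, -0.0018, -0.2924] [0.3183, 0.6581, -0.1429, 1.9423, 0.1673, 0.5506, -0.2302] [-0.3967, 0.9076, 6.1662] [-0.0447, 0.1295, 0.199] 7.4041
```

View pics/w17z.png

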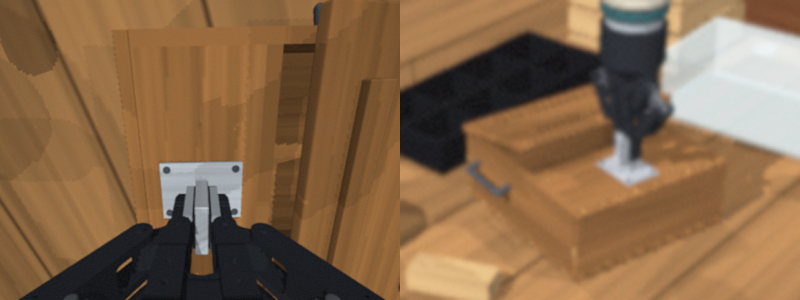

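Call:
play_rows --targets '[{"slide": [0,0,0],"turn": [0,0,1.5],"hand": 0},{"slide": [0,0,0],"turn": [0,0,1.5],"hand": 0},{"slide": [0,0,0],"turn": [0,0,0],"hand": 0}]'

```text
clock: 16.38
eef_pos: [518.6, -146.8, 101.9]
tool_rot: [-3.141, -0.002, -0.345]
force: [-0.4, -0.7, 6.0]
width: 7.0
```

```bash
python3 st.py; python3 snap.py 18 wrist
python3 - <<'E'
from h import *
p,d,c=load("wrist",18);cv2.imwrite("pics/w18.png",cv2.resize(p,(768,576)))
for n,i in (("wrist",17),("wrist",18)):
  p,d,c=load(n,i);ex=np.array([np.cos(-.277),np.sin(-.277)]);L=np.array([518.3,-146.5])
  vv,uu=np.mgrid[0:384,0:512];P=np.stack([(uu-c["K"][0,2])/c["K"][0,0],(vv-c["K"][1,2])/c["K"][1,1],np.ones_like(uu)],-1)*d[...,None]
  W=(P-c["t"])@c["R"];b=(W[...,:2]-L)@ex;e=(W[...,:2]-L)@np.array([-ex[1],ex[0]])
  for lo in (50,60,70,80):
    m=(b>lo)&(b<lo+10)&(abs(e)<100)&(d>0)&(W[...,2]>60);print(i,lo,m.sum(),np.percentile(W[m][:,2],[50,95]).round(1) if m.sum() else None)
E
```

```text
t 16.38 pos [ 518.59 -146.79  101.92] box dx,dy 0.32 0.31 yaw -0.345 rel -1.639 F box -0.2 -0.8 6.0 T [0.02 0.09 0.22] w 6.96 rot [-3.1414e+00 -1.7000e-03 -3.4500e-01]
16.425 [518.5994, -146.825, 101.9174] [-3.1414, -0.0018, -0.3448] [0.3087, 0.6575, -0.1283, 1.9425, 0.1506, 0.5488, -0.2665] [-1.4726, -0.2423, 5.8162] [-0.0009, 0.0933, 0.2095] 7.3164
17 50 6813 [129.1 185.3]
17 60 5889 [129.9 131.4]
17 70 6632 [127.7 129.5]
17 80 7401 [130.8 132.4]
18 50 6835 [130.1 185.2]
18 60 6344 [131.1 132.6]
18 70 6572 [128.7 130.2]
18 80 8432 [131.6 133.3]
```

View pics/w18.png

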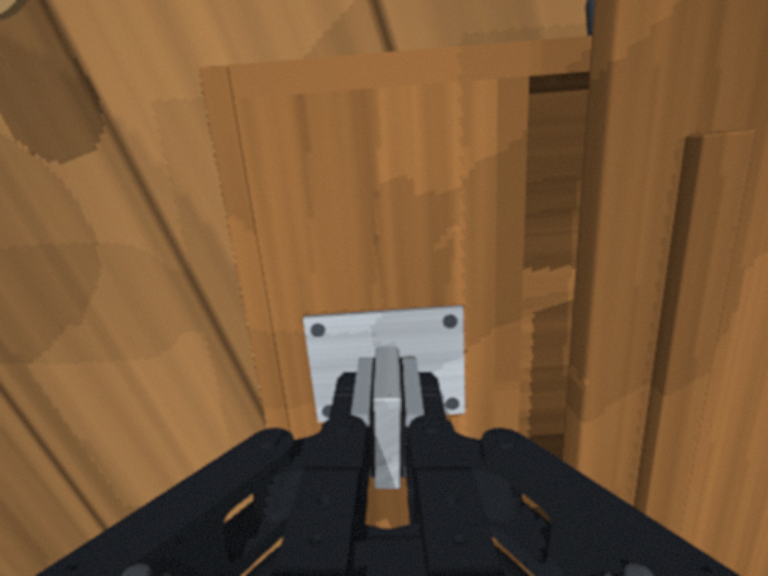

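Call:
play_rows --targets '[{"slide": [0,0,0],"turn": [0,0,1.5],"hand": 0},{"slide": [0,0,0],"turn": [0,0,1.5],"hand": 0},{"slide": [0,0,0],"turn": [0,0,0],"hand": 0}]'

```text
clock: 16.8
eef_pos: [518.6, -146.8, 101.9]
tool_rot: [-3.141, -0.002, -0.397]
force: [0.2, 0.1, 6.2]
width: 7.5
```

```bash
python3 st.py
```

```text
t 16.8 pos [ 518.6  -146.83  101.92] box dx,dy 0.34 0.27 yaw -0.397 rel -1.691 F box 0.1 0.2 6.2 T [-0.05  0.05  0.4 ] w 7.52 rot [-3.1414e+00 -1.8000e-03 -3.9670e-01]
```

Call:
play_rows --targets '[{"slide": [0,0,0],"turn": [0,0,1],"hand": 0},{"slide": [0,0,0],"turn": [0,0,0],"hand": 0},{"slide": [0,0,0],"turn": [0,0,0],"hand": 0}]'

```text
clock: 17.18
eef_pos: [518.6, -146.8, 101.9]
tool_rot: [-3.141, -0.002, -0.414]
force: [-0.7, -0.6, 5.7]
width: 7.5
```

```bash
python3 st.py; python3 snap.py 19 wrist side top; python3 st.py
python3 - <<'E'
from h import *
for n,i in (("wrist",19),):
  p,d,c=load(n,i);ex=np.array([np.cos(-.277),np.sin(-.277)]);L=np.array([518.3,-146.5])
  vv,uu=np.mgrid[0:384,0:512];P=np.stack([(uu-c["K"][0,2])/c["K"][0,0],(vv-c["K"][1,2])/c["K"][1,1],np.ones_like(uu)],-1)*d[...,None]
  W=(P-c["t"])@c["R"];b=(W[...,:2]-L)@ex;e=(W[...,:2]-L)@np.array([-ex[1],ex[0]])
  for lo in (50,60,70,80):
    m=(b>lo)&(b<lo+10)&(abs(e)<100)&(d>0)&(W[...,2]>60);print(i,lo,m.sum(),np.percentile(W[m][:,2],[50,95]).round(1))
a=cv2.imread("pics/side19.png");b=cv2.imread("pics/top19.png");cv2.imwrite("pics/st19.png",cv2.resize(np.vstack([a,b]),(448,672))[:600]); cv2.imwrite("pics/st19.png",np.hstack([cv2.resize(a,(400,300)),cv2.resize(b,(400,300))]))
E
```

```text
t 17.18 pos [ 518.62 -146.81  101.93] box dx,dy 0.35 0.3 yaw -0.414 rel -1.708 F box -0.5 -0.7 5.7 T [-0.06  0.08  0.4 ] w 7.46 rot [-3.1414e+00 -1.8000e-03 -4.1360e-01]
17.325 [518.6278, -146.8197, 101.9194] [-3.1414, -0.0018, -0.4137] [0.296, 0.6568, -0.1092, 1.9429, 0.1287, 0.5466, -0.3143] [-0.5546, -0.2381, 6.9685] [-0.049, 0.1481, 0.4384] 7.2295
t 17.32 pos [ 518.63 -146.82  101.92] box dx,dy 0.36 0.29 yaw -0.414 rel -1.708 F box -0.5 -0.4 7.0 T [-0.05  0.15  0.44] w 7.23 rot [-3.1414e+00 -1.8000e-03 -4.1370e-01]
19 50 6907 [130.3 185.2]
19 60 6886 [131.3 132.8]
19 70 6996 [128.8 130.3]
19 80 9164 [131.7 133.4]
```

View pics/st19.png

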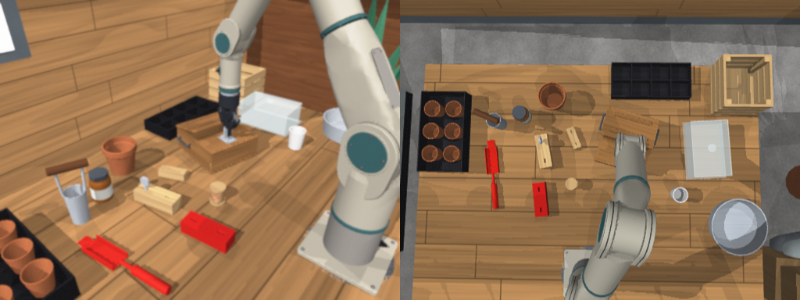

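View pics/wrist19.png

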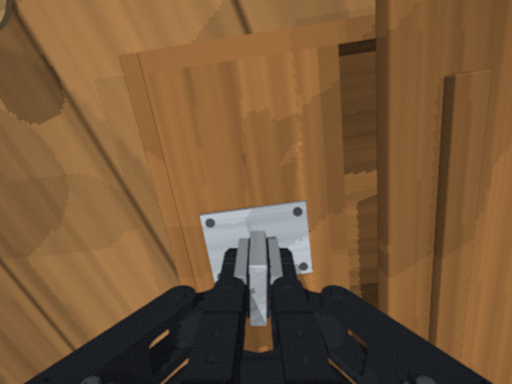

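Call:
play_rows --targets '[{"slide": [0,0,0],"turn": [0,0,0],"hand": 0},{"slide": [0,0,0],"turn": [0,0,0],"hand": 0},{"slide": [0,0,0],"turn": [0,0,0],"hand": 0},{"slide": [0,0,0],"turn": [0,0,0],"hand": 0},{"slide": [0,0,0],"turn": [0,0,0],"hand": 0}]'

```text
clock: 17.95
eef_pos: [518.6, -146.8, 101.9]
tool_rot: [-3.141, -0.002, -0.414]
force: [-1.3, -0.7, 6.9]
width: 6.9
```

```bash
python3 st.py; python3 snap.py 20 wrist
python3 - <<'E'
from h import *
p,d,c=load("wrist",20);ex=np.array([np.cos(-.277),np.sin(-.277)]);L=np.array([518.3,-146.5])
vv,uu=np.mgrid[0:384,0:512];P=np.stack([(uu-c["K"][0,2])/c["K"][0,0],(vv-c["K"][1,2])/c["K"][1,1],np.ones_like(uu)],-1)*d[...,None]
W=(P-c["t"])@c["R"];b=(W[...,:2]-L)@ex
m=(b>60)&(b<70)&(d>0)&(W[...,2]>60);print(np.median(W[m][:,2]))
# slope of lid
m=(b>53)&(b<74)&(W[...,2]>120)&(W[...,2]<137);print(np.polyfit(b[m],W[m][:,2],1))
cv2.imwrite("pics/w20z.png",cv2.resize(p[190:350,190:330],None,fx=4,fy=3.7,interpolation=cv2.INTER_CUBIC))
a=cv2.imread("pics/side0.png").astype(int);g=cv2.imread("pics/side19.png").astype(int);df=np.abs(a-g).max(2)
for nm,(x0,x1,y0,y1) in dict(shed=(175,200,220,250),pot=(125,180,170,225),jar=(110,148,212,258),planter=(55,115,200,290),trowel=(95,220,300,375),twine=(265,295,230,265),red=(230,305,270,322),cup=(365,395,158,195),dome=(330,388,115,170)).items(): print(nm,(df[y0:y1,x0:x1]>40).mean().round(3))
E
```

```text
t 17.95 pos [ 518.63 -146.84  101.92] box dx,dy 0.37 0.28 yaw -0.414 rel -1.708 F box -1.0 -1.0 6.9 T [-0.02  0.09  0.38] w 6.95 rot [-3.1414e+00 -1.8000e-03 -4.1370e-01]
18.0 [518.6005, -146.8023, 101.8981] [-3.1414, -0.0018, -0.4136] [0.296, 0.6568, -0.1092, 1.9429, 0.1287, 0.5467, -0.3142] [-0.1731, -0.1387, 6.7045] [-0.0462, 0.075, 0.324] 7.5134
131.1895328023578
[1.97124179e-02 1.29103813e+02]
shed 0.0
pot 0.0
jar 0.0
planter 0.0
trowel 0.0
twine 0.0
red 0.0
cup 0.0
dome 0.008
```

View pics/w20z.png

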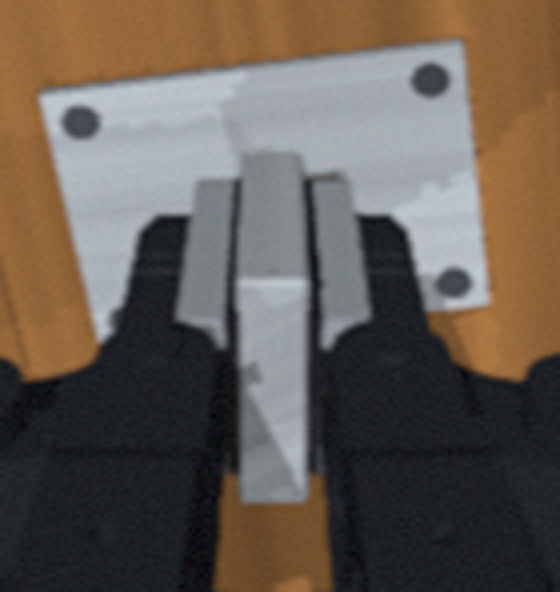

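Call:
play_rows --targets '[{"slide": [0,0,0],"turn": [0,0,1],"hand": 0},{"slide": [0,0,0],"turn": [0,0,0],"hand": 0},{"slide": [0,0,0],"turn": [0,0,0],"hand": 0},{"slide": [0,0,0],"turn": [0,0,0],"hand": 0}]'

```text
clock: 18.5
eef_pos: [518.6, -146.8, 101.9]
tool_rot: [-3.141, -0.002, -0.431]
force: [-0.6, -0.3, 5.7]
width: 7.2
```

```bash
python3 st.py; python3 snap.py 21 wrist; python3 st.py
python3 - <<'E'
from h import *
p,d,c=load("wrist",21);ex=np.array([np.cos(-.277),np.sin(-.277)]);L=np.array([518.3,-146.5])
vv,uu=np.mgrid[0:384,0:512];P=np.stack([(uu-c["K"][0,2])/c["K"][0,0],(vv-c["K"][1,2])/c["K"][1,1],np.ones_like(uu)],-1)*d[...,None]
W=(P-c["t"])@c["R"];b=(W[...,:2]-L)@ex
m=(b>60)&(b<70)&(d>0)&(W[...,2]>60);print(np.median(W[m][:,2]))
E
```

```text
t 18.5 pos [ 518.63 -146.85  101.94] box dx,dy 0.37 0.27 yaw -0.431 rel -1.725 F box -0.5 -0.5 5.7 T [-0.09  0.1   0.47] w 7.19 rot [-3.1414e+00 -1.9000e-03 -4.3090e-01]
18.55 [518.619, -146.8302, 101.9176] [-3.1414, -0.0019, -0.4309] [0.2928, 0.6566, -0.1044, 1.943, 0.1232, 0.5461, -0.3261] [-0.2356, 0.1287, 6.5937] [-0.0457, 0.0485, 0.4826] 7.0953
t 18.55 pos [ 518.62 -146.83  101.92] box dx,dy 0.36 0.28 yaw -0.431 rel -1.725 F box -0.3 0.1 6.6 T [-0.05  0.05  0.48] w 7.1 rot [-3.1414e+00 -1.9000e-03 -4.3090e-01]
131.23003878469024
```

Lid height no longer rises and the torque (0.48 N m) is above the spring's 0.25, so the plug is held against its stop. Handing in.

```bash
python3 -c "
from cell import *
print(finish_job())"
```

```text
the job is handed in; nothing more can be done
None
```

The box key is fully home in the lock, turned clockwise to its stop and still gripped, with the lid standing ajar. I handed the job in at about 18.6 s.

- **Drawing the key:** I gripped the square bow and lifted it straight out of the near slot. The wrist picture showed the key centred between the pads.
- **Getting past the pins:** I lowered it into the keyway with ±5° wiggles. The vertical force I read between moves was 4.5 N at most.
- **Home:** the shoulder met the plate at a TCP height of 101.9 mm, as worked out beforehand, with about 6 to 9 N of downward push.
- **Turn:** the tool turned about 1.72 rad in all, more than the 1.57 rad expected. The rest went into play and probably a little twist in the grip. The torque rose from 0.22 to about 0.48 N m, above the spring's 0.25.
- **Lid:** it stands about 30 mm up near its front edge and stopped rising as the torque climbed, so I take the plug to be at its stop. It held for over half a second without moving the arm. A straight-line fit of the lid's slope was spoiled by mixed points, so I did not use it.
- **Other things:** comparing the side view before and after showed no change at the shed key, pot, jar, planter, trowel, twine, cup or red block. A 0.8% pixel difference near the dome is probably the arm's shadow, as the arm never went near it.

The wrist camera's position was about 1 mm off in y. I worked this out by comparing it with the arm's own readings and corrected for it.

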